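# Dry-lay the loose parts of a therapy activity board

### The job

Dry-lay the activity board ready for screwing down: fit the gear whose two keyways line up with the keys of the post fully home on the post, then put the orange collar over the shaft's end so that it lies flat on top of that gear's hub. Stand the castor, wheel up, on the board with its centre midway between the centres of the post and the bolt panel, and lay the light switch, rocker up, on the board straight behind the middle of the bolt panel (on the side away from the robot), its long side pointing away from the panel and with a gap of about 2 cm, both square to the board; leave the gear that does not match where it lies.

Things in the scene. Friction and masses are not known exactly. Their poses are not given: they have to be found in the camera images.
- board: Pale birch panel fixed on the table, 300 (x) x 380 (y) x 18 mm. Origin: centre of its underside; x points away from the robot, y left (turned up to 0.15 rad). Post and bolt panel stand 100 mm left and right of its centre, either way round. Fixed on it: bead bar (x -115, y -75 to 75 mm, 61 high), dial and hinge in the front corners, white knob at the back (x 115, y 0, 26 high).
- post: Steel post fixed on the board, turned at random. Origin on its axis at the board's top face, z up. Flange 54 mm across, 6 thick: the gear rests on it. Shaft 18 mm in diameter up to 43 mm above the board, then tapering to 8 mm at its tip, 58 mm up. Two brass keys on opposite sides (its +x and -x), each 7 mm wide, reaching 15 mm from the axis and 34 mm above the board.
- bolt: Mint-green panel with a brass and steel barrel bolt, fixed on the board with its axes parallel to the board's: 60 mm (x, front to back) by 96 mm (y), 22 mm high. Origin at the centre of its underside, on the board's top face.
- mint_gear: Mint-green gear, loose, hub up. Toothed disc 84 mm across, 12 mm thick; on it a round hub 44 mm in diameter, to be gripped; 32 mm high in all. Bore 22 mm right through, with two keyways OPPOSITE each other (at its +x and -x: one straight slot across the bore), 12 mm wide, reaching 17 mm from the axis. About 90 g. Origin: centre of its underside, z up.
- black_gear: Black gear, the same in all measures, but its two keyways are at RIGHT ANGLES to each other (at +x and +y). Loose. Origin at the centre of its underside.
- collar: Orange plastic ring, 40 mm outside diameter, 26 mm bore, 16 mm high, about 30 g, lying flat. Origin at the centre of its underside, z up.
- castor: Castor, one rigid piece, black wheel up, on a steel base plate 50 x 50 x 3 mm. Two steel cheeks, 30 mm over their outsides along y and 24 mm wide along x, rise from 9 to 43 mm above the underside, rounded off above; wheel 40 mm in diameter, 20 mm wide, axle along y, 36 mm up; 56 mm high in all. About 120 g. Origin: centre of the plate's underside, z up.
- switch: White narrow light switch with a red mark on its rocker, lying rocker up: 76 mm long (x) by 40 mm wide (y), housing 22 mm high, 28 mm with the rocker. About 80 g. Origin at the centre of its underside, z up.

How it is judged:
At the end, for the whole second after the job is handed in: Mint gear down on the post's flange (3 mm), collar flat on its hub (8 mm); castor upright at the midpoint of post and bolt panel (13 mm), switch flat and centred behind the panel, gap 20 mm (13 mm each way); both square within 0.22 rad; black gear within 30 mm of its start; all released, at rest (horizontal distance between mint_gear and post below 0.006 m and z of mint_gear in the frame of post between 0.003 and 0.009 m and angle between each of mint_gear, castor, switch's own z axis and vertical below 0.1 rad and horizontal distance between collar and post below 0.008 m and z of collar in the frame of post between 0.034 and 0.042 m and angle between collar's own z axis and vertical below 0.12 rad and x of castor in the frame of board between -0.013 and 0.013 m and y of castor in the frame of board between -0.013 and 0.013 m and z of castor in the frame of board between 0.014 and 0.022 m and (angle between the x axis of castor and the x axis of board, either way round below 0.22 rad or angle between the x axis of castor and the y axis of board, either way round below 0.22 rad) and x of switch in the frame of bolt between 0.075 and 0.101 m and y of switch in the frame of bolt between -0.013 and 0.013 m and z of switch in the frame of board between 0.014 and 0.022 m and angle between the x axis of switch and the x axis of board, either way round below 0.22 rad and distance of black_gear from where it was at the start of the episode below 0.03 m and linear speed of each of mint_gear, collar, castor, switch below 0.02 m/s); the robot touches nothing.
It fails at once if the gear that does not match is pushed about or picked up (distance of black_gear from where it was at the start of the episode above 0.03 m).
It also fails if it takes over 112 s, if anything falls off the work surface, if the arm or the gripper's body presses on something with over 40 N, if the wrist force passes 120 N, or if a joint passes its speed limit or range.

### The arm

A 6-joint arm with a two-finger parallel gripper is mounted at the origin on the work surface. World frame = base frame: x ahead of the robot, y to its left, z up, the work surface at z = 0. Lengths are in m, angles in rad, forces in N, time in s.
With the tool pointing down it reaches from about 0.225 to 0.875 m from the base axis. Payload 3.4 kg.
Tool frame: the origin (TCP) lies where the fingers leave the gripper's body, on its centre line; the fingertips stand 73 mm ahead of it and the grasp point (between the pads) lies 54 mm ahead of it (manip.grip_point_offset is the distance from the TCP to the grasp point, in m); z points along the fingers, y is the line along which they close (so a half turn about z gives the same grasp; the last joint's range is limited). The gripper opens to 85 mm and grips with 20 to 120 N. Pads are 22 mm wide; open, the fingers measure 114 mm over their backs; the gripper's body (76 mm by 85 mm) begins 54 mm behind the grasp point. The pads swing forward as they close: fully open they stand 13 mm farther back than shut.
Start: joints at [1.217, 0.276, 1.505, -0, 1.361, -0.121], TCP at [0.133, 0.56, 0.304] pointing down, gripper open.
Joint ranges: [-2.89, 2.89], [-0.75, 2.08], [0.22, 2.7], [-1.18, 4.32], [0.11, 2.71], [-2.7, 2.7]. Speed limits (rad/s): [2.57, 2.57, 3.14, 3.14, 3.14, 3.14].

### API

Orientations are given as a unit quaternion [w, x, y, z].
In Python, from rig import sensors, cams, manip, spotter gives the robot as it stands.
- The arm moves only by the tool drive_tool, never from a script. Its argument "targets" is a list of rows, each a list of 4 numbers: the shift along the world's x, y, z in m, then the turn about the world's z in degrees. In form: [[dx, dy, dz, spin], ...]. A call has exactly 5 rows; each row shifts and turns the commanded pose from where the row before left it; what a row does not reach is not made up. A row lasts 1/8 s, in which the tool goes at most 62.5 mm and 10.7 degrees, less where a joint would pass 70% of its speed; a pose out of reach is approached as far as the arm can. A call is refused whole if a number of a shift passes 0.0625 or a number of a turn 10.7, either way. A call with a gripper value outside its range is refused whole. "jaw" is the finger opening in m, from 0 to 0.0854, set as the call begins (left out, the last holds). The fingers move at their own pace and stop on an object; "force" is the grip in N (left out, the last holds). Time passes only in rows, so rows that do not move let the fingers close, or fill a call up. It gives the time, the measured TCP pose, the force and the opening at its end, in the units of the state.
- sensors.get_state(): the state, without advancing time (a new reading comes with each control period).
- cams.get_image(name): name is "scene" or "side" or "wrist"; returns a dict with "color" (384x512x3 uint8, red, green, blue), "intrinsics" (3x3 intrinsics, pixels), "R" (3x3) and "t" (3): a world point X has camera coordinates R X + t. Camera axes: x right, y down, z forward; pixel columns grow to the right and rows downward; lengths in m; the calibration is good to about 2 mm. A picture is of the moment at which its call begins. There is no depth.
- manip.sign_off(): hands the job in, once; it reports no verdict.
Trained networks look in the newest picture that a camera, given by its name, has taken for a name from the list of things; names that differ only in an ending like _2 or _b are one class to them, and where a whole thing is asked for, a point or a joint stands for the part that bears it (a point fixed in the world has none). Each returns a list of dicts, best first, with "score" (0 to 1); they miss things now and then, are a little off and sometimes report something else, mostly with a low value. They report only what shows in the picture. A call takes as long as a camera call.
- spotter.find_in(query, camera): "point" ([x, y, z] in m, in world coordinates, good to about 4 mm: the middle of the surface that is visible of it).
- spotter.landmark_of(query, camera): "point" ([x, y, z] in m, in world coordinates, good to about 4 mm: a listed point, or the origin of a listed thing).
The state is a dict: "clock": time; "qpos": joint angles; "qd": joint speeds; "effort": joint torques, N m; "position": TCP position; "ee_rot": TCP orientation; "contact_force": force on the tool from outside, world axes, zero at the start; "moment": the same for the moment, N m; "width": finger opening in m.
Only numpy, scipy, OpenCV 4.12 (cv2) and the standard library are available. Lean on these libraries where they do the work, as an engineer would, in place of code of your own. Each camera call takes 0.05 s, during which the arm holds its last target. There are 200 camera calls.

## Working session

There is one attempt and no reset: what is moved stays moved. The work goes in short steps, Python scripts to look and compute and a tool call to move; the robot and the scene stay as the last step left them, time stands still between calls to the robot, and variables do not carry over. Pictures are saved under pics/ and viewed, on a budget of 14 in all, crops included, one or two more only if the job needs it, and the job is handed in when it is done.

Besides the shell and the picture viewer there is one more tool, called after "Request:" as name(argument=value, ...), one argument or row to a line, values as JSON. drive_tool: Moves the arm, as the interface text tells. Its arguments: {"type":"object","properties":{"targets":{"type":"array","items":{"type":"array","items":{"type":"number"}}},"jaw":{"type":"number"},"force":{"type":"number"}},"required":["targets"]}

```bash
mkdir -p pics; ls; cat > h.py <<'E'
import numpy as np, cv2
from rig import sensors, cams, manip, spotter
def save(cam,name,im=None):
    im=im or cams.get_image(cam); cv2.imwrite(f'pics/{name}.png',im['color'][:,:,::-1]); return im
def proj(im,X):
    c=im['R']@np.array(X,float)+im['t']; p=im['intrinsics']@c; return p[:2]/p[2]
def ray(im,u,v,z):
    d=im['R'].T@np.linalg.solve(im['intrinsics'],[u,v,1]); o=-im['R'].T@im['t']; return o+d*(z-o[2])/d[2]
E
python3 - <<'E'
from h import *
np.set_printoptions(precision=3,suppress=True)
a=save('scene','s0');b=save('side','d0')
import numpy as np
cv2.imwrite('pics/both0.png',cv2.resize(np.hstack([a['color'],b['color']]),None,fx=.78,fy=.78)[:,:,::-1])
for im in(a,b): print(-im['R'].T@im['t'],im['R'][2])
for n in ['board','post','bolt','mint_gear','black_gear','collar','castor','switch']:
  for c in('scene','side'):
    print(n,c,[(np.round(r['point'],3),round(r['score'],2)) for r in spotter.landmark_of(n,c)[:2]])
print(sensors.get_state(),manip.grip_point_offset)
E
```

```text
pics
[ 1.276 -0.255  1.009] [-0.61   0.205 -0.765]
[ 0.332 -0.739  0.723] [ 0.166  0.718 -0.676]
board scene [(array([ 0.56 , -0.029,  0.001]), 0.78)]
board side [(array([ 0.566, -0.027, -0.001]), 0.6)]
post scene [(array([0.551, 0.072, 0.021]), 0.6)]
post side [(array([0.55 , 0.071, 0.018]), 0.61)]
bolt scene [(array([ 0.576, -0.126,  0.023]), 0.62)]
bolt side [(array([ 0.574, -0.126,  0.014]), 0.89)]
mint_gear scene [(array([ 0.409, -0.324, -0.001]), 0.67)]
mint_gear side [(array([ 0.405, -0.322, -0.002]), 0.71), (array([ 0.568, -0.025, -0.003]), 0.3)]
black_gear scene [(array([ 0.482, -0.428, -0.001]), 0.8), (array([0.549, 0.072, 0.021]), 0.29)]
black_gear side [(array([ 0.483, -0.428, -0.003]), 0.76)]
collar scene [(array([ 0.424,  0.319, -0.   ]), 0.41)]
collar side [(array([0.425, 0.319, 0.001]), 0.5)]
castor scene [(array([ 0.479,  0.427, -0.002]), 0.71), (array([ 0.562, -0.029,  0.   ]), 0.35)]
castor side [(array([0.481, 0.429, 0.004]), 0.78)]
switch scene [(array([ 0.56 ,  0.308, -0.   ]), 0.66)]
switch side [(array([0.561, 0.309, 0.   ]), 0.61), (array([ 0.573, -0.123,  0.016]), 0.36)]
{'clock': 0.9, 'qpos': array([ 1.217,  0.276,  1.505, -0.   ,  1.361, -0.121]), 'qd': array([-0.001,  0.001,  0.   , -0.001,  0.   ,  0.002]), 'effort': array([  0.001, -41.664, -24.61 ,  -0.   ,   0.   ,  -0.   ]), 'position': array([0.133, 0.56 , 0.304]), 'ee_rot': array([0.   , 0.116, 0.993, 0.   ]), 'contact_force': array([ 0.097, -0.082,  0.588]), 'moment': array([ 0.037,  0.016, -0.001]), 'width': 0.08538373303385377} 0.0539
```

View pics/s0.png

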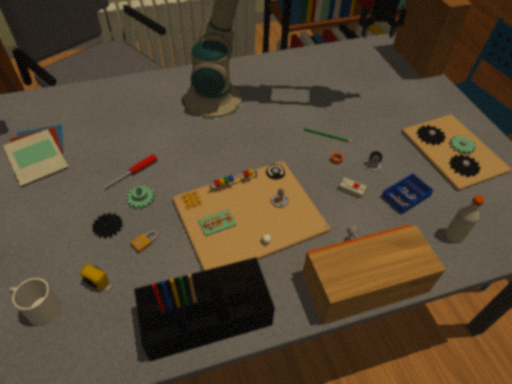

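View pics/d0.png

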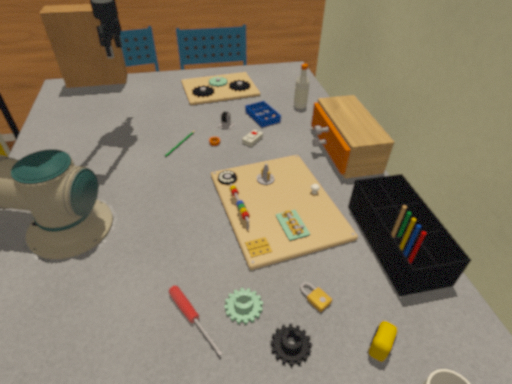

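The scene view shows the board at about (250,215), with the post at (280,200) and the bolt at (217,222). The mint gear is at (140,195) and the black gear at (107,225). The collar (337,158), castor (375,158) and switch (352,187) are on the robot's left. The side view agrees. Next I'll look at the left group from above.

Request:
drive_tool(
  targets=[
    [0.032, -0.022, 0.006, 0],
    [0.032, -0.022, 0.006, 0],
    [0.032, -0.022, 0.006, 0],
    [0.032, -0.022, 0.006, 0],
    [0.032, -0.022, 0.006, 0],
  ],
)

```text
clock: 1.52
position: [0.2936, 0.4487, 0.3342]
ee_rot: [0.0, 0.116, 0.993, 0.0]
contact_force: [-0.4, -0.0, -0.1]
width: 0.0853
```

Request:
drive_tool(
  targets=[
    [0.032, -0.022, 0.006, 0],
    [0.032, -0.022, 0.006, 0],
    [0.032, -0.022, 0.006, 0],
    [0.032, -0.022, 0.006, 0],
    [0, 0, 0, 0],
  ],
)

```text
clock: 2.15
position: [0.4229, 0.3602, 0.3582]
ee_rot: [0.001, 0.118, 0.993, 0.0]
contact_force: [-0.1, 0.6, -0.8]
width: 0.0855
```

```bash
python3 - <<'E'
from h import *
np.set_printoptions(precision=3,suppress=True)
a=save('wrist','w1'); print(-a['R'].T@a['t'],a['R'],a['intrinsics'],sensors.get_state()['position'])
for n in ['collar','castor','switch','post']:
    print(n,[(np.round(r['point'],3),round(r['score'],2),proj(a,r['point'])) for r in spotter.landmark_of(n,'wrist')[:2]])
E
```

```text
[0.35  0.379 0.427] [[ 0.233  0.972 -0.001]
 [ 0.929 -0.223  0.296]
 [ 0.288 -0.07  -0.955]] [[295.05    0.    253.645]
 [  0.    295.05  190.389]
 [  0.      0.      1.   ]] [0.421 0.361 0.358]
collar [(array([ 0.424,  0.319, -0.002]), 0.76, array([226.469, 159.966]))]
castor [(array([0.48 , 0.428, 0.001]), 0.65, array([306.47 , 179.227]))]
switch [(array([ 0.558,  0.308, -0.003]), 0.65, array([241.218, 241.025]))]
post [(array([0.548, 0.074, 0.018]), 0.73, array([ 97.016, 272.636]))]
```

View pics/w1.png

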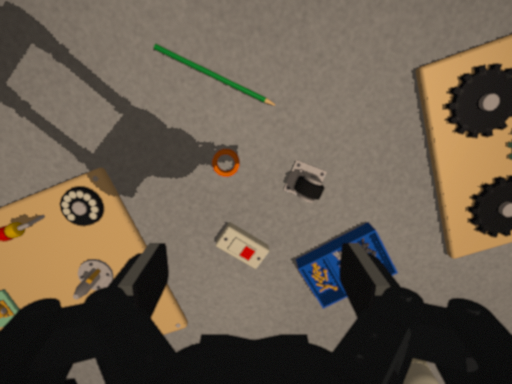

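The wrist view shows the collar at (225,161), the castor at (306,182) and the switch at (242,245). The post is at (93,278), partly behind a finger. The positions match the networks' reports. I'll crop these for their angles and move towards the post.

```bash
python3 - <<'E'
import cv2,numpy as np
a=cv2.imread('pics/w1.png')
c=[cv2.resize(a[y:y+60,x:x+66],None,fx=6,fy=6,interpolation=cv2.INTER_CUBIC) for x,y in((276,150),(208,214))]
cv2.imwrite('pics/c1.png',np.hstack(c))
E
```

```text
(no output)
```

View pics/c1.png

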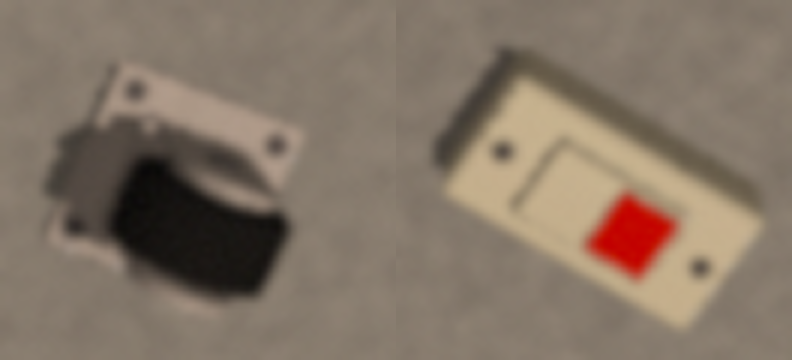

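Request:
drive_tool(
  targets=[
    [0.01, -0.055, -0.005, 0],
    [0.01, -0.055, -0.005, 0],
    [0.01, -0.055, -0.005, 0],
    [0.0, -0.055, -0.005, 0],
    [0.0, -0.05, -0.01, 0],
  ],
)

```text
clock: 3.02
position: [0.4503, 0.0906, 0.3281]
ee_rot: [0.001, 0.115, 0.993, 0.0]
contact_force: [0.8, -0.4, -0.4]
width: 0.0853
```

Request:
drive_tool(
  targets=[
    [0.0, -0.02, -0.02, 0],
    [0, 0, -0.02, 0],
    [0, 0, -0.01, 0],
    [0, 0, 0, 0],
    [0, 0, 0, 0],
  ],
)

```text
clock: 3.65
position: [0.451, 0.0721, 0.2786]
ee_rot: [0.001, 0.116, 0.993, 0.0]
contact_force: [0.6, 0.5, 0.3]
width: 0.0855
```

```bash
python3 - <<'E'
from h import *
np.set_printoptions(precision=3,suppress=True)
a=save('wrist','w2'); print(-a['R'].T@a['t'],sensors.get_state()['position'])
np.savez('w2.npz',R=a['R'],t=a['t'],intrinsics=a['intrinsics'])
for n in ['post','bolt','board']:
    print(n,[(np.round(r['point'],3),round(r['score'],2),proj(a,r['point'])) for r in spotter.landmark_of(n,'wrist')[:2]])
E
```

```text
[0.378 0.09  0.348] [0.451 0.072 0.279]
post [(array([0.546, 0.071, 0.016]), 0.57, array([269.651, 240.543]))]
bolt []
board [(array([ 0.563, -0.024,  0.002]), 0.83, array([201.936, 261.621]))]
```

View pics/w2.png

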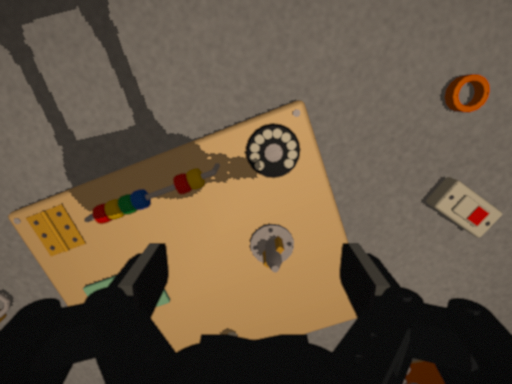

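The view shows the post at (271,245), the board's front-left corner at (300,101) and its front-right corner at (12,213). I'll compute angles and crop the post.

```bash
python3 - <<'E'
from h import *
np.set_printoptions(precision=4,suppress=True)
a=dict(np.load('w2.npz'))
K=a['intrinsics']
w1=dict(R=np.array([[.233,.972,-.001],[.929,-.223,.296],[.288,-.07,-.955]]),intrinsics=K); 
u,_,v=np.linalg.svd(w1['R']); w1['R']=u@v; w1['t']=-w1['R']@np.array([.350,.379,.427])
ang=lambda d:np.degrees(np.arctan2(d[1],d[0]))
A,B,C=[ray(w1,*p,.003) for p in((295.7,160.3),(326,170.8),(284.3,190))]
print('castor',A,B,C,'mid',(B+C)/2,'AB',ang(B-A),np.linalg.norm(B-A),'AC',ang(C-A),np.linalg.norm(C-A))
S=[ray(w1,*p,.022) for p in((228.7,226.5),(269,251),(256.2,268.7),(216.2,246))]
print('switch',sum(S)/4,'long',ang(S[1]-S[0]),ang(S[2]-S[3]),'short',ang(S[3]-S[0]),np.linalg.norm(S[1]-S[0]),np.linalg.norm(S[3]-S[0]))
P=[ray(a,*p,.018) for p in((300,101),(12,213),(357,318))]
print('board',P,'front',ang(P[0]-P[1]),np.linalg.norm(P[0]-P[1]),'left',ang(P[2]-P[0]),'mid front',(P[0]+P[1])/2)
i=cv2.imread('pics/w2.png')
cv2.imwrite('pics/c2.png',cv2.resize(i[215:275,235:305],None,fx=10,fy=10,interpolation=cv2.INTER_CUBIC))
E
```

```text
castor [0.4474 0.4183 0.003 ] [0.4732 0.4587 0.003 ] [0.4879 0.3929 0.003 ] mid [0.4806 0.4258 0.003 ] AB 57.397190770006425 0.047957060853344655 AC -32.06505942658238 0.04781917088124463
switch [0.5584 0.3114 0.022 ] long 42.59123138102002 43.64901608083459 short -45.044829852918305 0.07330314424569136 0.0380229815171779
board [array([0.391 , 0.1377, 0.018 ]), array([ 0.4385, -0.222 ,  0.018 ]), array([0.6847, 0.1612, 0.018 ])] front 97.52972585083629 0.3628434311409638 left 4.578201829256946 mid front [ 0.4148 -0.0421  0.018 ]
```

View pics/c2.png

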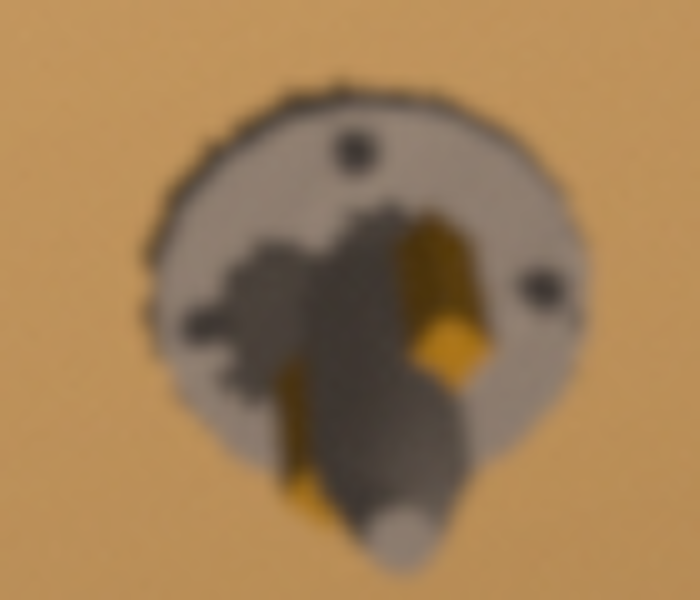

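```bash
python3 - <<'E'
from h import *
np.set_printoptions(precision=4,suppress=True)
a=dict(np.load('w2.npz'))
tip=ray(a,275.5,269,.076); fl=ray(a,272,243.5,.024); k=ray(a,280.2,250.2,.052)
print(tip,fl,k,np.degrees(np.arctan2(*(k-(tip+fl)/2)[1::-1])),np.linalg.norm((k-(tip+fl)/2)[:2]))
i=cv2.imread('pics/w2.png'); best=cv2.resize(i[215:275,235:305],None,fx=10,fy=10,interpolation=cv2.INTER_CUBIC)
c=(tip+fl)/2
print(np.degrees(np.arctan2(*(k-c)[1::-1])))
out=[]
import sys
for th in (28,36,44,52,60):
  # project corners of both key tops
  t=np.radians(th);R=np.array([[np.cos(t),-np.sin(t)],[np.sin(t),np.cos(t)]])
  print(th,[ ((proj(a,[*(c[:2]+R@np.array(q)/1000),.052])-[235,215])*10).round().astype(int).tolist() for q in((15,3.5),(15,-3.5),(9,3.5),(9,-3.5),(-15,3.5),(-15,-3.5))])
E
```

```text
[0.549  0.0733 0.076 ] [0.5462 0.0733 0.024 ] [0.5419 0.0819 0.052 ] 123.7202424529904 0.010375156114773942
123.7202424529904
28 [[496, 482], [449, 518], [462, 447], [415, 483], [325, 304], [277, 341]]
36 [[506, 468], [465, 509], [467, 438], [426, 479], [308, 313], [267, 355]]
44 [[515, 453], [480, 499], [471, 427], [436, 473], [293, 324], [259, 371]]
52 [[520, 437], [493, 486], [473, 417], [445, 467], [280, 337], [254, 388]]
60 [[523, 420], [504, 472], [473, 406], [453, 459], [269, 351], [251, 404]]
```

Request:
drive_tool(
  targets=[
    [0.02, 0, -0.02, 0],
    [0.02, 0, -0.02, 0],
    [0.02, 0, -0.02, 0],
    [0.02, 0, -0.01, 0],
    [0, 0, 0, 0],
  ],
)

```text
clock: 4.47
position: [0.5319, 0.0715, 0.2075]
ee_rot: [-0.0, 0.116, 0.993, 0.0]
contact_force: [-0.0, -0.2, 0.4]
width: 0.0851
```

```bash
python3 - <<'E'
from h import *
np.set_printoptions(precision=4,suppress=True)
a=save('wrist','w3'); print(-a['R'].T@a['t'],sensors.get_state()['position'])
np.savez('w3.npz',R=a['R'],t=a['t'],intrinsics=a['intrinsics'])
p=proj(a,[.5475,.073,.045]);x,y=(p-[50,45]).astype(int); y=min(y,384-90);print(x,y)
cv2.imwrite('pics/c3.png',cv2.resize(a['color'][y:y+90,x:x+100,::-1],None,fx=6,fy=6,interpolation=cv2.INTER_CUBIC))
for n in ['post']:
    print(n,[(np.round(r['point'],3),round(r['score'],2),proj(a,r['point'])) for r in spotter.landmark_of(n,'wrist')[:2]])
E
```

```text
[0.4586 0.0896 0.2767] [0.531  0.0715 0.208 ]
209 166
post [(array([0.547, 0.071, 0.018]), 0.68, array([256.2818, 201.4334]))]
```

View pics/c3.png

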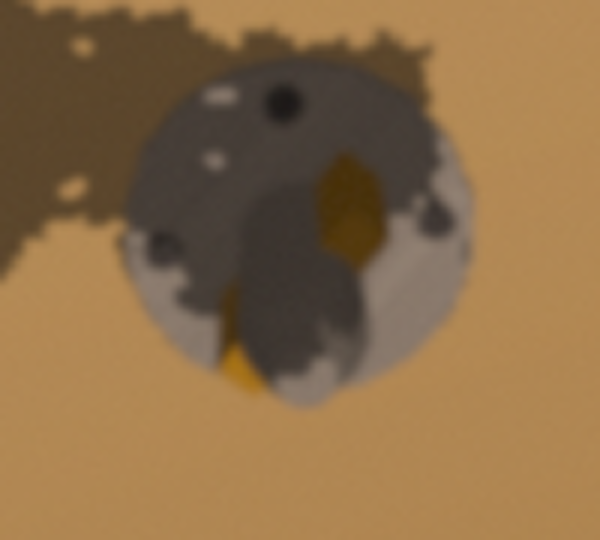

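```bash
python3 - <<'E'
from h import *
np.set_printoptions(precision=4,suppress=True)
a=dict(np.load('w3.npz'))
tip=ray(a,260.2,230.2,.076); fl=ray(a,258.8,203.5,.024); print(tip,fl)
c=(tip*.5+fl*.5)
i=cv2.imread('pics/w3.png')[166:256,209:309]; tiles=[]
f=lambda q:((proj(a,q)-[209,166]+.5)*6)
for th in (108,116,124,132):
  im=cv2.resize(i,None,fx=6,fy=6,interpolation=cv2.INTER_CUBIC)
  t=np.radians(th);R=np.array([[np.cos(t),-np.sin(t)],[np.sin(t),np.cos(t)]])
  for s in(1,-1):
   for z in(.024,.052):
    poly=np.array([f([*(c[:2]+s*R@np.array(q)/1000),z]) for q in((9,3.5),(15,3.5),(15,-3.5),(9,-3.5))])
    cv2.polylines(im,[poly.round().astype(np.int32)],True,(0,255,0) if z>.03 else (255,0,0),1)
  for r,z in((27,.024),(4,.076),(9,.061)):
    poly=np.array([f([c[0]+r/1000*np.cos(u),c[1]+r/1000*np.sin(u),z]) for u in np.linspace(0,6.28,40)])
    cv2.polylines(im,[poly.round().astype(np.int32)],True,(255,0,255),1)
  cv2.putText(im,str(th),(110,440),0,1,(0,0,255),2)
  tiles.append(im[30:450,100:490])
cv2.imwrite('pics/o3.png',cv2.resize(np.vstack([np.hstack(tiles[:2]),np.hstack(tiles[2:])]),None,fx=.71,fy=.71,interpolation=cv2.INTER_AREA))
E
```

```text
[0.55   0.0728 0.076 ] [0.5476 0.0731 0.024 ]
```

View pics/o3.png

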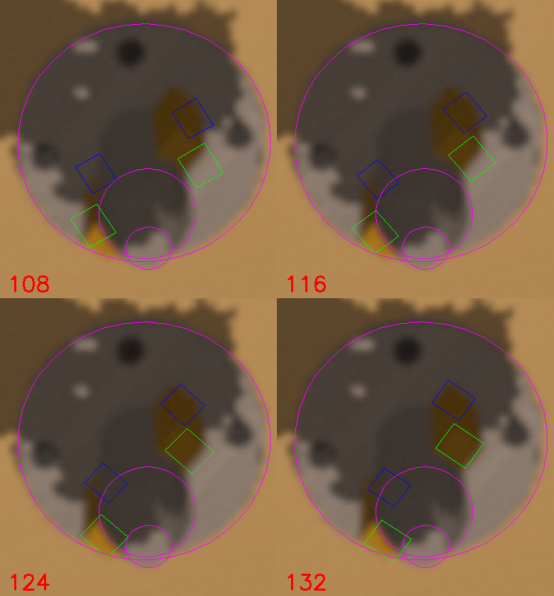

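Request:
drive_tool(
  targets=[
    [-0.005, -0.02, 0.03, 0],
    [-0.02, -0.05, 0.02, 0],
    [-0.02, -0.055, 0.01, 0],
    [-0.02, -0.055, 0, 0],
    [-0.02, -0.055, 0, 0],
  ],
)

```text
clock: 5.2
position: [0.4443, -0.1646, 0.2694]
ee_rot: [0.001, 0.116, 0.993, -0.0]
contact_force: [-0.1, -0.3, -0.0]
width: 0.0853
```

Request:
drive_tool(
  targets=[
    [-0.02, -0.05, 0, 0],
    [-0.02, -0.05, 0, 0],
    [-0.02, -0.03, -0.02, 0],
    [-0.015, -0.015, -0.02, 0],
    [0, 0, 0, 0],
  ],
)

```text
clock: 5.82
position: [0.3689, -0.3082, 0.2276]
ee_rot: [-0.001, 0.117, 0.993, 0.001]
contact_force: [0.0, 1.8, 0.8]
width: 0.0856
```

```bash
python3 - <<'E'
from h import *
np.set_printoptions(precision=4,suppress=True)
a=save('wrist','w4'); print(-a['R'].T@a['t'],sensors.get_state()['position'])
np.savez('w4.npz',R=a['R'],t=a['t'],intrinsics=a['intrinsics'])
for n in ['mint_gear','black_gear','bolt']:
    print(n,[(np.round(r['point'],3),round(r['score'],2),proj(a,r['point'])) for r in spotter.landmark_of(n,'wrist')[:2]])
E
```

```text
[ 0.2958 -0.29    0.2969] [ 0.37   -0.3081  0.2284]
mint_gear [(array([ 0.406, -0.325, -0.   ]), 0.88, array([245.8778, 211.9319]))]
black_gear [(array([ 0.486, -0.43 ,  0.002]), 0.85, array([175.0587, 294.4745]))]
bolt [(array([ 0.579, -0.126,  0.017]), 0.8, array([451.0218, 317.1737]))]
```

View pics/w4.png

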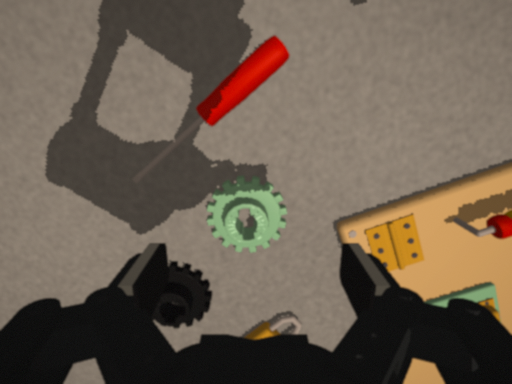

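Overlaying the post model on w3, the keys fit at about 126–130°, with the post at about (0.5485, 0.073). The w4 view shows the mint gear at (246,217) and the black gear at (178,297). Next I need the mint gear's slot angle.

```bash
python3 - <<'E'
from h import *
np.set_printoptions(precision=4,suppress=True)
a=dict(np.load('w4.npz'))
x,y=200,172
i=cv2.imread('pics/w4.png')[y:y+90,x:x+92]; tiles=[]
f=lambda q:((proj(a,q)-[x,y]+.5)*6)
c=np.array([.4065,-.3235])
for th in (None,0,12,-12):
  im=cv2.resize(i,None,fx=6,fy=6,interpolation=cv2.INTER_CUBIC)
  if th is not None:
   t=np.radians(th);R=np.array([[np.cos(t),-np.sin(t)],[np.sin(t),np.cos(t)]])
   poly=np.array([f([*(c+R@np.array(q)/1000),.032]) for q in((17,6),(17,-6),(-17,-6),(-17,6))])
   cv2.polylines(im,[poly.round().astype(np.int32)],True,(0,0,255),1)
   for r,z in((22,.032),(11,.032),(42,.012),(38,.012)):
    poly=np.array([f([c[0]+r/1000*np.cos(u),c[1]+r/1000*np.sin(u),z]) for u in np.linspace(0,6.28,60)])
    cv2.polylines(im,[poly.round().astype(np.int32)],True,(255,0,255),1)
  tiles.append(im)
cv2.imwrite('pics/o4.png',cv2.resize(np.vstack([np.hstack(tiles[:2]),np.hstack(tiles[2:])]),None,fx=.55,fy=.55,interpolation=cv2.INTER_AREA))
E
```

```text
(no output)
```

View pics/o4.png

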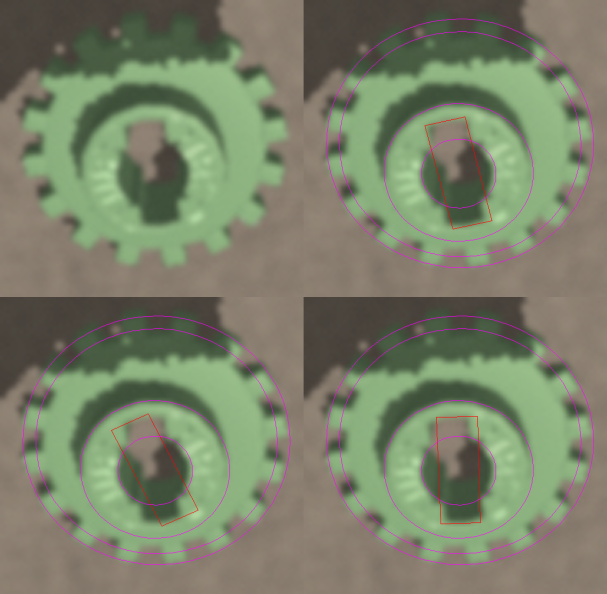

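The slot's centres run from (147,122) to (161,222) in the tile, which puts the slot at about -6°. The hub circle fits with the centre at (0.4065, -0.3235). The gear therefore needs about -47° of turn to reach the post's 127°. Going to grasp.

Request:
drive_tool(
  targets=[
    [0.018, -0.008, -0.02, 0],
    [0.0185, -0.0074, -0.03, 0],
    [0, 0, -0.03, 0],
    [0, 0, -0.02, 0],
    [0, 0, 0, 0],
  ],
  jaw=0.064,
  force=40,
)

```text
clock: 6.65
position: [0.4074, -0.3227, 0.1273]
ee_rot: [-0.001, 0.115, 0.993, 0.001]
contact_force: [0.5, 0.3, -0.0]
width: 0.0639
```

```bash
python3 - <<'E'
from h import *
s=sensors.get_state();print(s['position'],s['width'])
a=save('wrist','w5')
print([(np.round(r['point'],4),round(r['score'],2)) for r in spotter.landmark_of('mint_gear','wrist')[:2]])
E
```

```text
[ 0.40743053 -0.32268068  0.12731948] 0.06392227910644625
[(array([ 0.4059, -0.3257,  0.0006]), 0.67)]
```

Request:
drive_tool(
  targets=[
    [-0.0005, -0.0008, -0.015, 0],
    [0, 0, -0.015, 0],
    [0, 0, -0.0095, 0],
    [0, 0, -0.003, 0],
    [0, 0, 0, 0],
  ],
)

```text
clock: 7.38
position: [0.4066, -0.3247, 0.0851]
ee_rot: [-0.0, 0.116, 0.993, 0.0]
contact_force: [-0.6, 0.2, 0.7]
width: 0.0639
```

Request:
drive_tool(
  targets=[
    [0, 0, 0, 0],
    [0, 0, 0, 0],
    [0, 0, 0, 0],
    [0, 0, 0, 0],
    [0, 0, 0, 0],
  ],
  jaw=0.035,
)

```text
clock: 8.0
position: [0.4069, -0.3249, 0.0861]
ee_rot: [0.0, 0.116, 0.993, -0.0]
contact_force: [0.0, 0.8, 5.9]
width: 0.0424
```

Request:
drive_tool(
  targets=[
    [0, 0, 0, 0],
    [0, 0, 0.02, 0],
    [0, 0, 0.03, 0],
    [0, 0, 0.03, 0],
    [0, 0, 0.03, 0],
  ],
)

```text
clock: 8.62
position: [0.4064, -0.3245, 0.196]
ee_rot: [-0.0, 0.116, 0.993, 0.0]
contact_force: [0.9, -0.4, -0.6]
width: 0.0425
```

Request:
drive_tool(
  targets=[
    [0.0158, 0.0442, 0, -5],
    [0.0158, 0.0442, 0, -5],
    [0.0158, 0.0442, 0, -5],
    [0.0158, 0.0442, 0, -5],
    [0.0158, 0.0442, 0, -5],
  ],
)

```text
clock: 9.25
position: [0.4858, -0.1022, 0.1952]
ee_rot: [-0.0, 0.33, 0.944, -0.0]
contact_force: [0.3, -0.0, -0.5]
width: 0.0426
```

Request:
drive_tool(
  targets=[
    [0.0158, 0.0442, 0, -5],
    [0.0158, 0.0442, 0, -5],
    [0.0158, 0.0442, 0, -6],
    [0.0158, 0.0442, 0, -6],
    [0, 0, 0, 0],
  ],
)

```text
clock: 9.88
position: [0.5495, 0.0759, 0.195]
ee_rot: [-0.0, 0.501, 0.866, 0.0]
contact_force: [-0.3, -0.6, -1.1]
width: 0.0429
```

```bash
python3 - <<'E'
from h import *
np.set_printoptions(precision=4,suppress=True)
s=sensors.get_state();print(s['position'],s['ee_rot'],s['qpos'][0]-s['qpos'][5])
for c in('scene','side','wrist'):
  a=save(c,'p6'+c)
  for n in('mint_gear','post'): print(c,n,[(np.round(r['point'],4),round(r['score'],2),proj(a,r['point'])) for r in spotter.landmark_of(n,c)[:2]])
i=cv2.imread('pics/p6wrist.png')
tiles=[i]
for c in('scene','side'):
  a=cams.get_image(c);p=proj(a,[.5485,.073,.09]).astype(int);tiles.append(cv2.resize(a['color'][p[1]-32:p[1]+32,p[0]-43:p[0]+43,::-1],(256,192),interpolation=cv2.INTER_CUBIC))
cv2.imwrite('pics/p6.png',np.hstack([tiles[0],np.vstack(tiles[1:])]))
E
```

```text
[0.5495 0.0759 0.195 ] [-0.      0.5007  0.8656  0.0005] 0.5223028172560594
scene mint_gear [(array([0.5498, 0.0744, 0.1066]), 0.74, array([282.6537, 181.5858]))]
scene post [(array([0.5498, 0.07  , 0.0214]), 0.57, array([279.2548, 200.6635]))]
side mint_gear [(array([0.5449, 0.0706, 0.1091]), 0.89, array([264.893 , 155.2323]))]
side post [(array([0.5511, 0.0737, 0.0186]), 0.62, array([265.5506, 178.5492]))]
wrist mint_gear [(array([0.5481, 0.0731, 0.1069]), 0.77, array([253.5898, 232.9391]))]
wrist post []
```

View pics/p6.png

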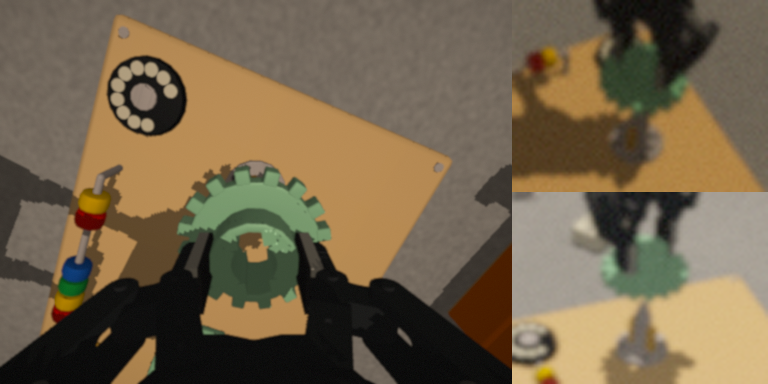

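```bash
python3 - <<'E'
from h import *
np.set_printoptions(precision=2,suppress=True)
a=cams.get_image('wrist'); s=sensors.get_state(); T=s['position']; np.savez('w6.npz',R=a['R'],t=a['t'],intrinsics=a['intrinsics'],T=T)
y=s['qpos'][0]-s['qpos'][5]; f=np.array([np.cos(y-np.pi/2),np.sin(y-np.pi/2)]); fw=a['R'][2][:2]; f=f if f@fw>0 else -f
print('fwd',f)
u=np.linspace(0,6.28,200)
for d in(-.004,-.002,0,.002,.004):
  c=T[:2]+f*d; o=[]
  for r,z in((.042,.012),(.022,.032)):
    q=np.array([proj(a,[c[0]+r*np.cos(v),c[1]+r*np.sin(v),T[2]-.086+z]) for v in u]); o+=[q[:,0].min(),q[:,0].max(),q[:,1].min(),q[:,1].max()]
  print(d,np.array(o))
i=cv2.cvtColor(a['color'],cv2.COLOR_RGB2HSV)
m=(i[...,0]>55)&(i[...,0]<85)&(i[...,1]>60)
m[:150]=0;m[320:]=0
ys,xs=np.where(m);print(xs.min(),xs.max(),ys.min(),ys.max())
im=a['color'][155:325,170:340,::-1]
im=cv2.resize(im,None,fx=3.5,fy=3.5,interpolation=cv2.INTER_CUBIC)
c=T[:2]
for th in (127,):
  t=np.radians(th);R=np.array([[np.cos(t),-np.sin(t)],[np.sin(t),np.cos(t)]])
  for P,z,col in(([c+R@np.array(q)/1000 for q in((17,6),(17,-6),(-17,-6),(-17,6))],.032,(0,0,255)),([c+.042*np.array([np.cos(v),np.sin(v)]) for v in u],.012,(255,0,255)),([c+.022*np.array([np.cos(v),np.sin(v)]) for v in u],.032,(255,0,255))):
    cv2.polylines(im,[np.array([(proj(a,[*p,T[2]-.086+z])-[170,155]+.5)*3.5 for p in P]).round().astype(np.int32)],True,col,1)
cv2.imwrite('pics/o6.png',im)
E
```

```text
fwd [ 0.49 -0.87]
-0.004 [174.49 331.74 162.52 305.42 206.22 299.73 215.48 298.47]
-0.002 [174.78 331.45 166.49 308.31 206.42 299.53 219.6  301.89]
0 [175.07 331.15 170.42 311.19 206.62 299.34 223.69 305.28]
0.002 [175.36 330.86 174.33 314.05 206.82 299.14 227.74 308.64]
0.004 [175.65 330.57 178.2  316.88 207.01 298.95 231.76 311.98]
58 397 182 317
```

View pics/o6.png

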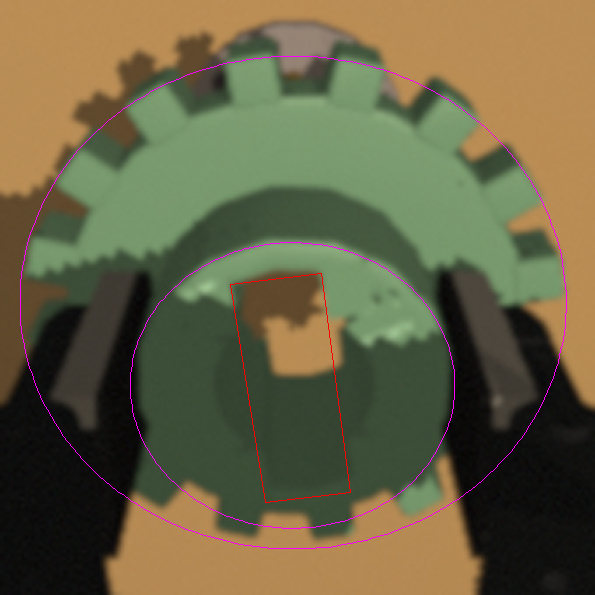

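The gear is centred under the tool to about 1 mm, and its slot lies near 127°. I'll lower it over the tip and check the forces.

Request:
drive_tool(
  targets=[
    [-0.0005, -0.003, -0.01, 0],
    [0, 0, -0.02, 0],
    [0, 0, -0.01, 0],
    [0, 0, -0.008, 0],
    [0, 0, 0, 0],
  ],
)

```text
clock: 11.1
position: [0.5483, 0.0702, 0.1469]
ee_rot: [-0.0, 0.503, 0.865, -0.0]
contact_force: [0.5, 1.1, -0.5]
width: 0.0423
```

Request:
drive_tool(
  targets=[
    [0, 0, -0.003, 0],
    [0, 0, -0.002, 0],
    [0, 0, -0.002, 0],
    [0, 0, -0.002, 0],
    [0, 0, 0, 0],
  ],
)

```text
clock: 11.72
position: [0.5484, 0.0702, 0.1383]
ee_rot: [-0.0, 0.503, 0.865, 0.0]
contact_force: [-0.4, -0.2, -0.8]
width: 0.0424
```

Request:
drive_tool(
  targets=[
    [0.0005, 0.0022, 0, 0],
    [0, 0, 0, 0],
    [0, 0, -0.002, 0],
    [0, 0, -0.002, 0],
    [0, 0, 0, 0],
  ],
)

```text
clock: 12.35
position: [0.5487, 0.0723, 0.1342]
ee_rot: [-0.0, 0.503, 0.865, -0.0]
contact_force: [-1.0, -0.6, -0.3]
width: 0.0425
```

```bash
python3 - <<'E'
from h import *
s=sensors.get_state();print(s['position'],s['contact_force'],s['moment'])
E
```

```text
[0.54868549 0.07227807 0.13416731] [-0.95563207 -0.57051137 -0.33280348] [-0.01892692  0.05159223 -0.01670002]
```

No resistance below the key tops so far. Continuing down.

Request:
drive_tool(
  targets=[
    [0, 0, -0.003, 0],
    [0, 0, -0.003, 0],
    [0, 0, -0.003, 0],
    [0, 0, 0, 0],
    [0, 0, 0, 0],
  ],
)

```text
clock: 12.98
position: [0.5489, 0.0723, 0.1254]
ee_rot: [0.0, 0.503, 0.865, 0.0]
contact_force: [0.0, -0.1, -1.0]
width: 0.0423
```

Request:
drive_tool(
  targets=[
    [0, 0, -0.003, 0],
    [0, 0, -0.003, 0],
    [0, 0, -0.003, 0],
    [0, 0, -0.003, 0],
    [0, 0, 0, 0],
  ],
)

```text
clock: 13.6
position: [0.5487, 0.0723, 0.1131]
ee_rot: [-0.0, 0.503, 0.865, -0.0]
contact_force: [-0.1, 0.2, -0.5]
width: 0.0425
```

Request:
drive_tool(
  targets=[
    [0, 0, -0.002, 0],
    [0, 0, -0.001, 0],
    [0, 0, 0, 0],
    [0, 0, 0, 0],
    [0, 0, 0, 0],
  ],
)

```text
clock: 14.22
position: [0.5489, 0.0723, 0.1105]
ee_rot: [0.0, 0.503, 0.865, 0.0]
contact_force: [-0.1, -0.3, -0.4]
width: 0.0421
```

Request:
drive_tool(
  targets=[
    [0, 0, 0, 0],
    [0, 0, 0, 0],
    [0, 0, 0, 0],
    [0, 0, 0.01, 0],
    [0, 0, 0.03, 0],
  ],
  jaw=0.06,
)

```text
clock: 14.85
position: [0.5479, 0.0723, 0.15]
ee_rot: [-0.001, 0.503, 0.865, -0.001]
contact_force: [0.1, -0.7, 0.5]
width: 0.06
```

Request:
drive_tool(
  targets=[
    [0, 0, 0.04, 0],
    [-0.01, 0.03, 0.03, 0],
    [-0.015, 0.04, 0.01, 0],
    [-0.02, 0.04, 0, 0],
    [0, 0, 0, 0],
  ],
)

```text
clock: 15.48
position: [0.5024, 0.1845, 0.2314]
ee_rot: [-0.0, 0.501, 0.865, 0.001]
contact_force: [-0.9, 0.1, -0.4]
width: 0.06
```

```bash
python3 - <<'E'
from h import *
np.set_printoptions(precision=4,suppress=True)
s=sensors.get_state();print(s['position'])
for c in('scene','side','wrist'):
  a=save(c,'p7'+c)
  for n in('mint_gear','post','collar'): print(c,n,[(np.round(r['point'],4),round(r['score'],2)) for r in spotter.landmark_of(n,c)[:2]])
E
```

```text
[0.5024 0.1845 0.2314]
scene mint_gear []
scene post [(array([0.55  , 0.0721, 0.0204]), 0.54)]
scene collar [(array([0.4218, 0.3199, 0.0001]), 0.45)]
side mint_gear [(array([0.5467, 0.0737, 0.0244]), 0.94)]
side post [(array([0.5508, 0.0705, 0.0184]), 0.63), (array([ 0.4864, -0.4277, -0.004 ]), 0.55)]
side collar [(array([ 0.4264,  0.3193, -0.0014]), 0.59)]
wrist mint_gear [(array([0.5482, 0.075 , 0.0247]), 0.89)]
wrist post [(array([0.5479, 0.0742, 0.0175]), 0.95)]
wrist collar [(array([0.425 , 0.3163, 0.002 ]), 0.69), (array([ 0.5583,  0.3094, -0.0039]), 0.49)]
```

The gear is seated: the networks put its z at about 0.0245, and the flange top is 0.024. Now the collar.

Request:
drive_tool(
  targets=[
    [-0.02, 0.034, -0.02, 0],
    [-0.02, 0.034, -0.03, 0],
    [-0.02, 0.034, -0.03, 0],
    [-0.018, 0.0325, -0.02, 0],
    [0, 0, 0, 0],
  ],
)

```text
clock: 16.7
position: [0.4238, 0.3179, 0.1288]
ee_rot: [-0.001, 0.501, 0.865, -0.002]
contact_force: [-0.3, 0.7, 0.0]
width: 0.0602
```

```bash
python3 - <<'E'
from h import *
np.set_printoptions(precision=4,suppress=True)
s=sensors.get_state();T=s['position'];print(T)
a=save('wrist','w8')
print([(np.round(r['point'],4),round(r['score'],2)) for r in spotter.landmark_of('collar','wrist')[:2]])
i=cv2.cvtColor(a['color'],cv2.COLOR_RGB2HSV)
m=(((i[...,0]<14)|(i[...,0]>174))&(i[...,1]>170)&(i[...,2]>50)).astype(np.uint8)
n,l,st,ce=cv2.connectedComponentsWithStats(m)
for k in range(1,n):
  if st[k,4]>200: print(st[k],ce[k])
u=np.linspace(0,6.28,200)
for c in([.4243,.319],[.4243,.323],[.4283,.319]):
  q=np.array([proj(a,[c[0]+.02*np.cos(v),c[1]+.02*np.sin(v),z]) for v in u for z in(.001,.015)]); print(q.min(0),q.max(0)-q.min(0))
E
```

```text
[0.4238 0.3179 0.1288]
[(array([ 0.4243,  0.3203, -0.    ]), 0.75)]
[ 228  186   59   58 1796] [256.5423 216.515 ]
[225.4525 182.6939] [59.9075 61.4959]
[228.3062 177.8565] [60.228  61.7735]
[230.7128 185.4633] [59.741  61.3444]
```

Request:
drive_tool(
  targets=[
    [0.0015, 0.001, -0.015, 0],
    [0, 0, -0.02, 0],
    [0, 0, -0.015, 0],
    [0, 0, -0.007, 0],
    [0, 0, 0, 0],
  ],
)

```text
clock: 17.42
position: [0.4274, 0.3175, 0.073]
ee_rot: [-0.0, 0.503, 0.864, -0.0]
contact_force: [-0.1, -0.4, -0.1]
width: 0.06
```

Request:
drive_tool(
  targets=[
    [0, 0, 0, 0],
    [0, 0, 0, 0],
    [0, 0, 0, 0],
    [0, 0, 0, 0],
    [0, 0, 0, 0],
  ],
  jaw=0.03,
  force=25,
)

```text
clock: 18.05
position: [0.4278, 0.318, 0.0742]
ee_rot: [0.0, 0.502, 0.865, 0.001]
contact_force: [-0.1, -1.3, 5.4]
width: 0.0389
```

Request:
drive_tool(
  targets=[
    [0, 0, 0.02, 0],
    [0, 0, 0.03, 0],
    [0, 0, 0.03, 0],
    [0.0, 0, 0.02, 0],
    [0, 0, 0, 0],
  ],
)

```text
clock: 18.68
position: [0.428, 0.3183, 0.1747]
ee_rot: [0.001, 0.502, 0.865, 0.002]
contact_force: [-0.0, -0.3, -0.1]
width: 0.0388
```

```bash
python3 - <<'E'
from h import *
np.set_printoptions(precision=4,suppress=True)
s=sensors.get_state();T=s['position'];print(T)
a=save('wrist','w9')
i=cv2.cvtColor(a['color'],cv2.COLOR_RGB2HSV)
m=(((i[...,0]<14)|(i[...,0]>174))&(i[...,1]>170)&(i[...,2]>50)).astype(np.uint8)
n,l,st,ce=cv2.connectedComponentsWithStats(m)
for k in range(1,n):
  if st[k,4]>200: print(st[k],ce[k])
y=s['qpos'][0]-s['qpos'][5]; f=np.array([np.sin(y),-np.cos(y)])
u=np.linspace(0,6.28,200)
for d in(-.003,0,.003):
  c=T[:2]+d*f
  q=np.array([proj(a,[c[0]+.02*np.cos(v),c[1]+.02*np.sin(v),z+T[2]-.072]) for v in u for z in(.001,.016)]); print(d,q.min(0),q.max(0)-q.min(0))
E
```

```text
[0.428  0.3183 0.1747]
[ 214  211   81   79 3754] [253.2621 251.5112]
[381 268  21  20 282] [392.4397 275.9645]
-0.003 [210.6216 208.5421] [83.6654 85.8496]
0 [210.8856 214.054 ] [83.1419 85.4279]
0.003 [211.1463 219.5014] [82.625  85.0101]
```

Request:
drive_tool(
  targets=[
    [0.018, -0.036, 0, 0],
    [0.018, -0.036, 0, 0],
    [0.018, -0.036, 0, 0],
    [0.018, -0.036, 0, 0],
    [0.018, -0.036, 0, 0],
  ],
)

```text
clock: 19.35
position: [0.517, 0.1366, 0.1717]
ee_rot: [-0.001, 0.503, 0.865, -0.001]
contact_force: [1.1, 0.7, -0.5]
width: 0.039
```

Request:
drive_tool(
  targets=[
    [0.018, -0.036, 0, 0],
    [0.0135, -0.031, 0, 0],
    [0, 0, 0, 0],
    [0, 0, 0, 0],
    [0, 0, 0, 0],
  ],
)

```text
clock: 19.98
position: [0.548, 0.0717, 0.1728]
ee_rot: [-0.001, 0.502, 0.865, -0.0]
contact_force: [-0.0, -0.1, -0.5]
width: 0.0388
```

```bash
python3 - <<'E'
from h import *
np.set_printoptions(precision=4,suppress=True)
s=sensors.get_state();T=s['position'];print(T)
for c in('scene','side','wrist'):
  a=save(c,'p9'+c)
  for n in('collar','post'): print(c,n,[(np.round(r['point'],4),round(r['score'],2)) for r in spotter.landmark_of(n,c)[:2]])
E
```

```text
[0.548  0.0717 0.1728]
scene collar [(array([0.5466, 0.0755, 0.098 ]), 0.5)]
scene post [(array([ 0.5724, -0.1283,  0.0208]), 0.61), (array([0.5508, 0.0699, 0.02  ]), 0.42)]
side collar [(array([0.5435, 0.0731, 0.0972]), 0.53)]
side post []
wrist collar []
wrist post [(array([0.5497, 0.0719, 0.0165]), 0.92)]
```

Request:
drive_tool(
  targets=[
    [0.0018, -0.0005, -0.006, 0],
    [0, 0, -0.008, 0],
    [0, 0, -0.006, 0],
    [0, 0, -0.006, 0],
    [0, 0, 0, 0],
  ],
)

```text
clock: 21.05
position: [0.5503, 0.0703, 0.1467]
ee_rot: [-0.001, 0.503, 0.865, -0.0]
contact_force: [0.8, -0.8, -0.4]
width: 0.0389
```

Request:
drive_tool(
  targets=[
    [0, 0, -0.005, 0],
    [0, 0, -0.005, 0],
    [0, 0, -0.004, 0],
    [0, 0, -0.001, 0],
    [0, 0, 0, 0],
  ],
)

```text
clock: 21.68
position: [0.5507, 0.0703, 0.1324]
ee_rot: [0.0, 0.503, 0.865, 0.0]
contact_force: [0.1, 0.0, -0.5]
width: 0.0391
```

Request:
drive_tool(
  targets=[
    [0, 0, -0.0015, 0],
    [0, 0, 0, 0],
    [0, 0, 0, 0],
    [0, 0, 0, 0],
    [0, 0, 0, 0],
  ],
)

```text
clock: 22.3
position: [0.5507, 0.0703, 0.131]
ee_rot: [0.0, 0.503, 0.865, 0.0]
contact_force: [-0.5, 0.7, 0.2]
width: 0.0386
```

Request:
drive_tool(
  targets=[
    [0, 0, 0, 0],
    [0, 0, 0, 0],
    [0, 0, 0.01, 0],
    [0, 0, 0.03, 0],
    [0, 0, 0.04, 0],
  ],
  jaw=0.055,
)

```text
clock: 22.92
position: [0.5502, 0.0703, 0.2116]
ee_rot: [-0.001, 0.503, 0.865, -0.0]
contact_force: [1.3, -0.4, 0.4]
width: 0.0553
```

Request:
drive_tool(
  targets=[
    [-0.003, 0.04, 0.02, -7],
    [-0.003, 0.045, 0, -7],
    [-0.008, 0.045, 0, -7],
    [-0.011, 0.04, 0, -7],
    [-0.011, 0.04, 0, -7],
  ],
)

```text
clock: 23.55
position: [0.5143, 0.2817, 0.2318]
ee_rot: [0.0, 0.741, 0.672, 0.001]
contact_force: [0.3, -0.1, -0.0]
width: 0.0552
```

Request:
drive_tool(
  targets=[
    [-0.011, 0.04, 0, -7],
    [-0.011, 0.04, 0, -7],
    [-0.012, 0.04, 0, -7],
    [0, 0.02, 0, -6],
    [0, 0, 0, 0],
  ],
)

```text
clock: 24.18
position: [0.4804, 0.4216, 0.2314]
ee_rot: [0.0, 0.875, 0.484, 0.0]
contact_force: [1.0, 0.3, -0.7]
width: 0.0547
```

```bash
python3 - <<'E'
from h import *
np.set_printoptions(precision=4,suppress=True)
s=sensors.get_state();T=s['position'];print(T,s['qpos'][0]-s['qpos'][5],s['qpos'])
for c in('scene','side','wrist'):
  a=save(c,'p10'+c)
  for n in('collar','mint_gear','post','castor'): print(c,n,[(np.round(r['point'],4),round(r['score'],2),proj(a,r['point'])) for r in spotter.landmark_of(n,c)[:1]])
np.savez('w10.npz',R=a['R'],t=a['t'],intrinsics=a['intrinsics'])
a=cv2.imread('pics/p10wrist.png'); b=cv2.imread('pics/p10side.png'); c=cv2.imread('pics/p10scene.png')
t=[cv2.resize(b[130:200,220:310],(257,192)),cv2.resize(c[160:230,235:325],(257,192))]
cv2.imwrite('pics/p10.png',np.hstack([a,np.vstack(t)]))
E
```

```text
[0.4804 0.4216 0.2314] -0.5609407996066775 [ 0.6116  0.4157  1.4746 -0.0001  1.2504  1.1725]
scene collar [(array([0.549 , 0.0728, 0.056 ]), 0.45, array([280.8264, 192.8777]))]
scene mint_gear [(array([0.5467, 0.0708, 0.0251]), 0.9, array([279.2403, 199.0537]))]
scene post [(array([0.5493, 0.0731, 0.0205]), 0.35, array([280.1552, 200.4965]))]
scene castor [(array([ 0.4827,  0.4274, -0.002 ]), 0.6, array([373.9896, 165.8714]))]
side collar [(array([0.5477, 0.074 , 0.0581]), 0.67, array([264.9177, 168.4037]))]
side mint_gear [(array([0.5479, 0.0723, 0.0222]), 0.82, array([264.6734, 178.0573]))]
side post []
side castor [(array([0.4795, 0.4301, 0.0053]), 0.69, array([224.9021, 123.3242]))]
wrist collar []
wrist mint_gear []
wrist post []
wrist castor [(array([0.4785, 0.4256, 0.0001]), 0.69, array([249.0586, 171.4064]))]
```

View pics/p10.png

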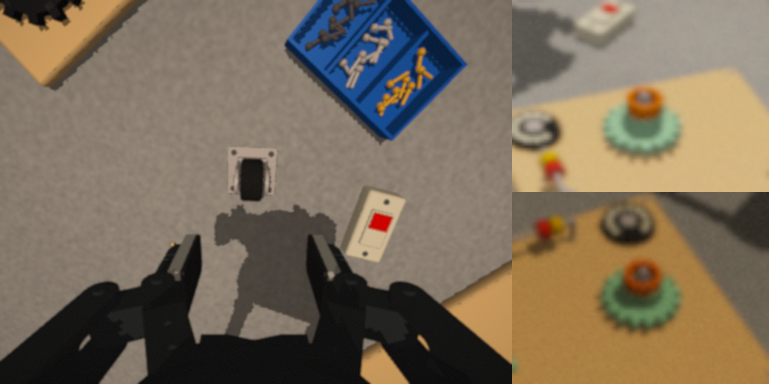

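The crops on the right show the gear seated with the collar flat on its hub around the shaft. In the wrist view the castor's plate corners at (229,148) and (277,148) lie square to the gripper. Computing the grasp offset.

```bash
python3 - <<'E'
from h import *
np.set_printoptions(precision=4,suppress=True)
a=dict(np.load('w10.npz'))
A=ray(a,229,148,.003);B=ray(a,277.5,148,.003);d=B-A;print(A,B,np.linalg.norm(d),np.degrees(np.arctan2(d[1],d[0])))
f=a['R'][2]*[1,1,0];f/=np.linalg.norm(f);print((A+B)/2-f*.025*-1,f)
E
```

```text
[0.4749 0.4574 0.003 ] [0.5163 0.4313 0.003 ] 0.0489779435735848 -32.31198102319641
[0.4822 0.4232 0.003 ] [-0.5353 -0.8446 -0.    ]
```

Request:
drive_tool(
  targets=[
    [0.001, 0.004, -0.03, 0],
    [0, 0, -0.04, 0],
    [0, 0, -0.03, 0],
    [0, 0, -0.01, 0],
    [0, 0, 0, 0],
  ],
)

```text
clock: 25.55
position: [0.4817, 0.4244, 0.1208]
ee_rot: [0.0, 0.876, 0.482, -0.0]
contact_force: [-0.2, 0.0, 0.5]
width: 0.0552
```

Request:
drive_tool(
  targets=[
    [0, 0, -0.015, 0],
    [0, 0, -0.015, 0],
    [0, 0, -0.007, 0],
    [0, 0, 0, 0],
    [0, 0, 0, 0],
  ],
)

```text
clock: 26.18
position: [0.4819, 0.4245, 0.0842]
ee_rot: [0.0, 0.876, 0.482, 0.0]
contact_force: [-0.8, 0.3, -0.6]
width: 0.0553
```

Request:
drive_tool(
  targets=[
    [0, 0, 0, 0],
    [0, 0, 0, 0],
    [0, 0, 0, 0],
    [0, 0, 0, 0],
    [0, 0, 0, 0],
  ],
  jaw=0.02,
  force=40,
)

```text
clock: 26.8
position: [0.482, 0.4246, 0.0846]
ee_rot: [-0.0, 0.876, 0.482, 0.001]
contact_force: [-0.3, -0.0, 5.1]
width: 0.0295
```

Request:
drive_tool(
  targets=[
    [0, 0, 0.02, 0],
    [0, 0, 0.03, 0],
    [0, 0, 0.04, 0],
    [0, 0, 0.035, 0],
    [0, 0, 0, 0],
  ],
)

```text
clock: 27.42
position: [0.4826, 0.425, 0.2113]
ee_rot: [-0.0, 0.876, 0.482, 0.003]
contact_force: [-0.1, 0.7, -1.6]
width: 0.0297
```

Request:
drive_tool(
  targets=[
    [0.008, -0.045, 0, 4],
    [0.008, -0.045, 0, 4],
    [0.008, -0.045, 0, 4],
    [0.008, -0.045, 0, 4],
    [0.008, -0.045, 0, 4],
  ],
)

```text
clock: 28.05
position: [0.5206, 0.1976, 0.2066]
ee_rot: [-0.001, 0.778, 0.628, -0.002]
contact_force: [0.8, 1.0, -1.3]
width: 0.0295
```

Request:
drive_tool(
  targets=[
    [0.008, -0.045, 0, 4],
    [0.008, -0.045, 0, 4],
    [0.008, -0.045, 0, 4],
    [0.008, -0.045, 0, 4],
    [0.008, -0.045, 0, 3.7],
  ],
)

```text
clock: 28.68
position: [0.5606, -0.027, 0.2066]
ee_rot: [-0.002, 0.659, 0.752, -0.001]
contact_force: [-0.0, -0.4, -1.3]
width: 0.0297
```

```bash
python3 - <<'E'
from h import *
np.set_printoptions(precision=4,suppress=True)
s=sensors.get_state();T=s['position'];print(T,np.degrees(s['qpos'][0]-s['qpos'][5]),s['width'])
for c in('scene','side','wrist'):
  a=save(c,'p11'+c)
  for n in('castor','bolt','board'): print(c,n,[(np.round(r['point'],4),round(r['score'],2),proj(a,r['point'])) for r in spotter.landmark_of(n,c)[:1]])
print(proj(a,[.5622,-.0268,.018]),proj(a,[.6,-.0218,.018]))
E
```

```text
[ 0.5606 -0.027   0.2066] 7.48629311518634 0.02973875890072103
scene castor [(array([ 0.5621, -0.0254,  0.1203]), 0.61, array([250.3558, 189.248 ]))]
scene bolt [(array([ 0.5747, -0.1259,  0.0185]), 0.76, array([217.6582, 222.9631]))]
scene board [(array([ 0.5617, -0.0271,  0.0016]), 0.82, array([249.2748, 215.1114]))]
side castor [(array([ 0.5582, -0.0235,  0.1262]), 0.87, array([278.1395, 170.2757]))]
side bolt [(array([ 0.5744, -0.1266,  0.014 ]), 0.91, array([291.3066, 226.4472]))]
side board [(array([ 0.5616, -0.0238, -0.0003]), 0.96, array([276.6043, 204.5055]))]
wrist castor [(array([ 0.5597, -0.0223,  0.1246]), 0.74, array([251.7742, 234.8246]))]
wrist bolt []
wrist board [(array([ 0.5628, -0.0279, -0.0002]), 0.95, array([255.2666, 184.3518]))]
[254.8324 188.5954] [296.3402 188.5909]
```

View pics/p11wrist.png

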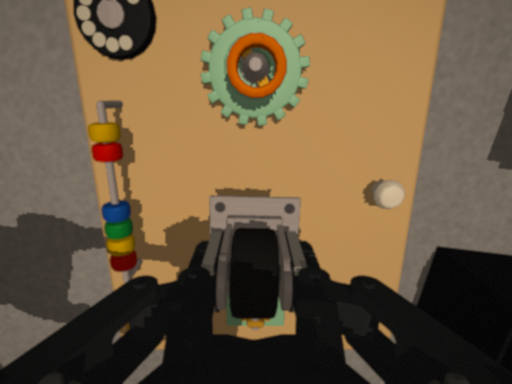

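The castor is held square to the board, with the collar ring visible round the shaft at (256,65). The gripper is over the board's centre. Lowering.

Request:
drive_tool(
  targets=[
    [0.002, -0.0025, -0.03, 0],
    [0, 0, -0.035, 0],
    [0, 0, -0.02, 0],
    [0, 0, -0.01, 0],
    [0, 0, 0, 0],
  ],
)

```text
clock: 29.9
position: [0.5636, -0.028, 0.1137]
ee_rot: [-0.0, 0.66, 0.751, -0.0]
contact_force: [0.1, -0.2, -1.7]
width: 0.03
```

Request:
drive_tool(
  targets=[
    [0, 0, -0.004, 0],
    [0, 0, -0.003, 0],
    [0, 0, -0.001, 0],
    [0, 0, -0.001, 0],
    [0, 0, 0, 0],
  ],
)

```text
clock: 30.52
position: [0.5637, -0.0282, 0.105]
ee_rot: [0.0, 0.66, 0.751, 0.0]
contact_force: [0.7, 0.2, -0.8]
width: 0.0292
```

Request:
drive_tool(
  targets=[
    [0, 0, -0.0015, 0],
    [0, 0, -0.001, 0],
    [0, 0, 0, 0],
    [0, 0, 0, 0],
    [0, 0, 0, 0],
  ],
)

```text
clock: 31.15
position: [0.5637, -0.0282, 0.1026]
ee_rot: [0.0, 0.66, 0.751, 0.0]
contact_force: [-1.2, 0.2, 1.9]
width: 0.0298
```

Request:
drive_tool(
  targets=[
    [0, 0, 0, 0],
    [0, 0, 0, 0],
    [0, 0, 0.01, 0],
    [0, 0, 0.03, 0],
    [0, 0, 0.04, 0],
  ],
  jaw=0.05,
)

```text
clock: 31.78
position: [0.5632, -0.0281, 0.183]
ee_rot: [-0.001, 0.66, 0.751, -0.0]
contact_force: [0.4, 0.5, 0.2]
width: 0.05
```

Request:
drive_tool(
  targets=[
    [0, 0.03, 0.03, -6],
    [0, 0.045, 0.01, -6],
    [0, 0.045, 0, -6],
    [0, 0.045, 0, -6],
    [0, 0.045, 0, -6],
  ],
  jaw=0.065,
)

```text
clock: 32.4
position: [0.5637, 0.1833, 0.2234]
ee_rot: [0.0, 0.833, 0.553, 0.001]
contact_force: [-1.0, 0.3, -0.4]
width: 0.0649
```

Request:
drive_tool(
  targets=[
    [0, 0.045, 0, -6],
    [0, 0.045, 0, -6],
    [-0.002, 0.035, 0, -6],
    [-0.002, 0.005, 0, -5.5],
    [0, 0, 0, 0],
  ],
)

```text
clock: 33.02
position: [0.5594, 0.3125, 0.2229]
ee_rot: [0.0, 0.927, 0.375, 0.0]
contact_force: [0.4, -0.4, -0.5]
width: 0.065
```

```bash
python3 - <<'E'
from h import *
np.set_printoptions(precision=4,suppress=True)
s=sensors.get_state();T=s['position'];print(T,np.degrees(s['qpos'][0]-s['qpos'][5]),s['width'])
for c in('scene','side','wrist'):
  a=save(c,'p12'+c)
  for n in('castor','switch'): print(c,n,[(np.round(r['point'],4),round(r['score'],2),proj(a,r['point']).round()) for r in spotter.landmark_of(n,c)[:1]])
np.savez('w12.npz',R=a['R'],t=a['t'],intrinsics=a['intrinsics'])
p=proj(a,[.559,.31,.02]).astype(int)
i=a['color'][:,:,::-1].copy(); x0,y0=max(p[0]-70,0),max(p[1]-55,0); print(x0,y0)
L=cv2.resize(i[y0:y0+110,x0:x0+140],None,fx=4,fy=4,interpolation=cv2.INTER_CUBIC)
b=cv2.imread('pics/p12side.png');c=cv2.imread('pics/p12scene.png')
t=[cv2.resize(b[160:230,230:310],(240,220)),cv2.resize(c[165:235,210:290],(240,220))]
cv2.imwrite('pics/p12.png',np.hstack([L,np.vstack(t)]))
E
```

```text
[0.5594 0.3125 0.2229] -45.999596638410814 0.06503426124315943
scene castor [(array([ 0.5637, -0.0241,  0.0142]), 0.86, array([250., 213.]))]
scene switch [(array([0.5596, 0.3096, 0.0025]), 0.6, array([352., 190.]))]
side castor []
side switch [(array([0.5598, 0.3084, 0.0016]), 0.58, array([253., 140.]))]
wrist castor []
wrist switch [(array([ 0.5577,  0.3083, -0.003 ]), 0.6, array([255., 179.]))]
184 128
```

View pics/p12.png

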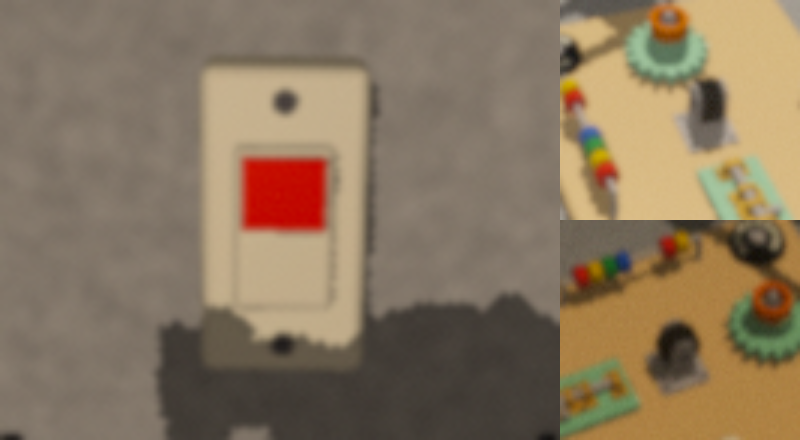

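The switch lies square to the gripper, centred near (255,182). The crops on the right show the castor upright, midway between the gear and the bolt. Grasping the switch.

Request:
drive_tool(
  targets=[
    [0, -0.003, -0.03, 0],
    [0, 0, -0.04, 0],
    [0, 0, -0.035, 0],
    [0, 0, -0.01, 0],
    [0, 0, 0, 0],
  ],
)

```text
clock: 34.1
position: [0.5598, 0.3088, 0.1073]
ee_rot: [0.0, 0.928, 0.373, -0.0]
contact_force: [0.2, 0.0, -0.0]
width: 0.0649
```

Request:
drive_tool(
  targets=[
    [0, 0, -0.015, 0],
    [0, 0, -0.01, 0],
    [0, 0, -0.003, 0],
    [0, 0, -0.001, 0],
    [0, 0, 0, 0],
  ],
)

```text
clock: 34.72
position: [0.5598, 0.3089, 0.0786]
ee_rot: [0.0, 0.928, 0.373, 0.0]
contact_force: [0.1, 0.9, 0.2]
width: 0.0648
```

Request:
drive_tool(
  targets=[
    [0, 0, 0, 0],
    [0, 0, 0, 0],
    [0, 0, 0, 0],
    [0, 0, 0, 0],
    [0, 0, 0, 0],
  ],
  jaw=0.03,
)

```text
clock: 35.35
position: [0.5601, 0.309, 0.079]
ee_rot: [0.0, 0.928, 0.373, 0.001]
contact_force: [-0.4, -0.2, 6.0]
width: 0.0392
```

Request:
drive_tool(
  targets=[
    [0, 0, 0.02, 0],
    [0, 0, 0.03, 0],
    [0, 0, 0.04, 0],
    [0, 0, 0.03, 0],
    [0, 0, 0, 0],
  ],
)

```text
clock: 35.98
position: [0.5606, 0.3093, 0.2004]
ee_rot: [0.0, 0.928, 0.374, 0.002]
contact_force: [-0.1, 0.0, -1.3]
width: 0.0389
```

Request:
drive_tool(
  targets=[
    [0.0102, -0.0424, 0, -3.7],
    [0.0102, -0.0424, 0, -3.7],
    [0.0102, -0.0424, 0, -3.7],
    [0.0102, -0.0424, 0, -3.7],
    [0.0102, -0.0424, 0, -3.7],
  ],
)

```text
clock: 36.6
position: [0.6097, 0.0954, 0.196]
ee_rot: [-0.0, 0.976, 0.218, -0.002]
contact_force: [-0.7, 0.5, -0.4]
width: 0.0392
```

Request:
drive_tool(
  targets=[
    [0.0102, -0.0424, 0, -3.7],
    [0.0102, -0.0424, 0, -3.7],
    [0.0102, -0.0424, 0, -3.7],
    [0.0102, -0.0424, 0, -3.7],
    [0.0102, -0.0424, 0, -3.3],
  ],
)

```text
clock: 37.22
position: [0.6608, -0.1163, 0.1958]
ee_rot: [-0.001, 0.998, 0.062, -0.002]
contact_force: [0.7, 0.6, -0.4]
width: 0.0393
```

Request:
drive_tool(
  targets=[
    [0, 0, -0.01, 0],
    [0, 0, -0.01, 0],
    [0, 0, -0.01, 0],
    [0, 0, 0, 0],
    [0, 0, 0, 0],
  ],
)

```text
clock: 37.85
position: [0.6617, -0.1144, 0.1686]
ee_rot: [0.0, 0.998, 0.064, 0.0]
contact_force: [0.6, -0.5, -0.9]
width: 0.0388
```

```bash
python3 - <<'E'
from h import *
np.set_printoptions(precision=4,suppress=True)
s=sensors.get_state();T=s['position'];print(T,np.degrees(s['qpos'][0]-s['qpos'][5]),s['width'])
for c in('scene','side','wrist'):
  a=save(c,'p13'+c)
  for n in('bolt','switch'): print(c,n,[(np.round(r['point'],4),round(r['score'],2),proj(a,r['point']).round()) for r in spotter.landmark_of(n,c)[:1]])
b=cv2.imread('pics/p13side.png');c=cv2.imread('pics/p13scene.png')
t=[cv2.resize(b[150:275,230:397],(257,192)),cv2.resize(c[155:280,150:317],(257,192))]
cv2.imwrite('pics/p13.png',np.hstack([a['color'][:,:,::-1],np.vstack(t)]))
E
```

```text
[ 0.6617 -0.1144  0.1686] -82.6775629172839 0.038775503087908995
scene bolt [(array([ 0.4832, -0.4237,  0.0006]), 0.69, array([110., 226.]))]
scene switch [(array([ 0.6636, -0.1137,  0.0892]), 0.57, array([229., 233.]))]
side bolt [(array([ 0.5721, -0.1269,  0.0137]), 0.82, array([290., 227.]))]
side switch [(array([ 0.661 , -0.118 ,  0.0871]), 0.78, array([325., 200.]))]
wrist bolt []
wrist switch [(array([ 0.663 , -0.114 ,  0.0864]), 0.86, array([253., 236.]))]
```

View pics/p13.png

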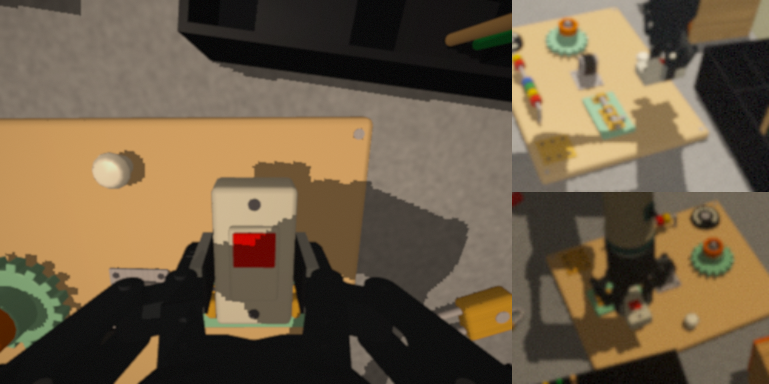

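The switch is held square to the board edge. The networks put it at about (0.6625, -0.115), against a target of (0.662, -0.1145). Lowering.

Request:
drive_tool(
  targets=[
    [0, 0, -0.015, 0],
    [0, 0, -0.02, 0],
    [0, 0, -0.018, 0],
    [0, 0, -0.008, 0],
    [0, 0, 0, 0],
  ],
)

```text
clock: 38.92
position: [0.6613, -0.1151, 0.1064]
ee_rot: [-0.0, 0.998, 0.063, -0.001]
contact_force: [0.3, -0.1, -0.4]
width: 0.039
```

Request:
drive_tool(
  targets=[
    [0, 0, -0.004, 0],
    [0, 0, -0.002, 0],
    [0, 0, -0.002, 0],
    [0, 0, -0.001, 0],
    [0, 0, 0, 0],
  ],
)

```text
clock: 39.55
position: [0.6617, -0.1152, 0.0985]
ee_rot: [0.0, 0.998, 0.063, 0.0]
contact_force: [-0.2, -0.6, -1.3]
width: 0.0388
```

Request:
drive_tool(
  targets=[
    [0, 0, -0.001, 0],
    [0, 0, -0.0005, 0],
    [0, 0, 0, 0],
    [0, 0, 0, 0],
    [0, 0, 0, 0],
  ],
)

```text
clock: 40.17
position: [0.6617, -0.1152, 0.097]
ee_rot: [0.0, 0.998, 0.063, 0.0]
contact_force: [0.4, -0.8, -0.1]
width: 0.0387
```

Request:
drive_tool(
  targets=[
    [0, 0, 0, 0],
    [0, 0, 0, 0],
    [0, 0, 0.01, 0],
    [0, 0, 0.03, 0],
    [0, 0, 0.04, 0],
  ],
  jaw=0.058,
)

```text
clock: 40.8
position: [0.6612, -0.1151, 0.1774]
ee_rot: [-0.0, 0.998, 0.063, -0.001]
contact_force: [1.5, -0.3, -0.1]
width: 0.058
```

Request:
drive_tool(
  targets=[
    [-0.02, 0, 0.05, 0],
    [-0.05, 0, 0.04, 0],
    [-0.05, 0, 0.04, 0],
    [-0.04, 0, 0.02, 0],
    [0, 0, 0, 0],
  ],
)

```text
clock: 41.42
position: [0.5022, -0.1151, 0.3284]
ee_rot: [0.001, 0.998, 0.063, 0.002]
contact_force: [0.7, 0.1, -0.1]
width: 0.0577
```

```bash
python3 - <<'E'
from h import *
np.set_printoptions(precision=4,suppress=True)
s=sensors.get_state();T=s['position'];print(T)
for c in('scene','side','wrist'):
  a=save(c,'p14'+c)
  for n in('bolt','switch','castor','post','collar','mint_gear','black_gear','board'): print(c,n,[(np.round(r['point'],4),round(r['score'],2)) for r in spotter.landmark_of(n,c)[:1]])
b=cv2.imread('pics/p14side.png');c=cv2.imread('pics/p14scene.png')
t=[cv2.resize(b[150:275,230:397],(257,192)),cv2.resize(c[155:280,150:317],(257,192))]
cv2.imwrite('pics/p14.png',np.hstack([a['color'][:,:,::-1],np.vstack(t)]))
E
```

```text
[ 0.5022 -0.1151  0.3284]
scene bolt [(array([ 0.5765, -0.127 ,  0.0194]), 0.67)]
scene switch []
scene castor [(array([ 0.562 , -0.0257,  0.0134]), 0.72)]
scene post [(array([ 0.5624, -0.0265,  0.0175]), 0.71)]
scene collar [(array([0.547 , 0.0732, 0.0573]), 0.44)]
scene mint_gear [(array([0.548 , 0.0741, 0.0238]), 0.74)]
scene black_gear [(array([ 0.4818, -0.4257, -0.0043]), 0.94)]
scene board [(array([ 0.5629, -0.0285,  0.0002]), 0.95)]
side bolt [(array([ 0.5737, -0.1272,  0.0135]), 0.6)]
side switch [(array([ 0.6619, -0.117 ,  0.0158]), 0.79)]
side castor [(array([ 0.561 , -0.0253,  0.0196]), 0.88)]
side post []
side collar [(array([0.5534, 0.0724, 0.0567]), 0.58)]
side mint_gear [(array([0.5484, 0.0727, 0.0246]), 0.74)]
side black_gear [(array([ 0.4853, -0.4258, -0.0033]), 0.71)]
side board [(array([ 0.563 , -0.0277, -0.0019]), 0.63)]
wrist bolt [(array([ 0.576 , -0.1268,  0.0178]), 0.74)]
wrist switch [(array([ 0.661 , -0.1133,  0.0158]), 0.64)]
wrist castor [(array([ 0.5613, -0.0231,  0.0191]), 0.75)]
wrist post [(array([0.55  , 0.0742, 0.018 ]), 0.75)]
wrist collar []
wrist mint_gear [(array([0.5484, 0.073 , 0.0233]), 0.72)]
wrist black_gear [(array([ 0.4829, -0.4281,  0.0022]), 0.7)]
wrist board []
```

View pics/p14.png

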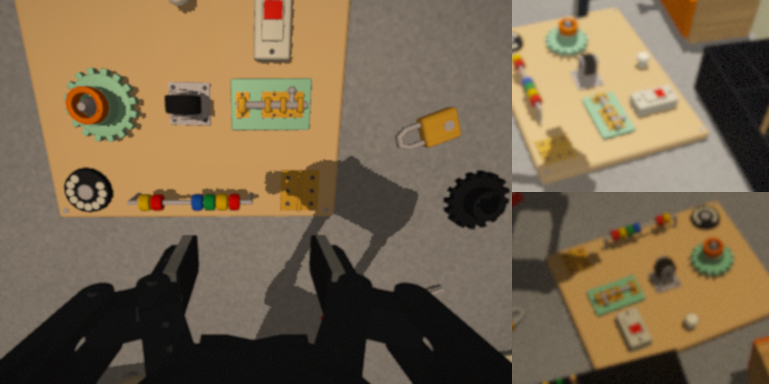

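Everything is in place. In the bolt's frame the switch is at about x 0.087 and y 0.001. The castor is within about 3 mm of the midpoint, and the gear and collar are seated.

```bash
python3 -c "
from rig import manip; print(manip.sign_off())"
```

```text
the job is handed in; nothing more can be done
None
```

The board is laid out as asked and handed in at about 41 s on the robot's clock. The arm was clear of everything. Sign-off reports no verdict, so these are my last checks:

| Part | Last check | Wanted |
|---|---|---|
| Mint gear | on the post, with its underside at z about 0.024 m | flange top at 0.024 m |
| Collar | z about 0.057 m; looks flat in the pictures | hub top at 0.056 m |
| Castor | upright, within about 3 mm of the midpoint | within 13 mm |
| Switch | about 87 mm behind the bolt panel's centre, 1 mm off its centre line; looks square to the board | 88 mm and 0 mm |
| Black gear | not touched; network position unchanged within its error | within 30 mm of its start |

- **Collar position:** the two fixed cameras' networks disagreed by about 6 mm on the collar's x (0.547 and 0.553 m). The pictures show it round the shaft.
- **Missed or wrong readings:** in the last look the networks missed a few things in single views. The scene camera also reported the post at the castor's place, so I ignored that reading.

I viewed 14 pictures.

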